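# Close up the stone chest

## Robot

A 7-joint arm with a two-finger parallel gripper is mounted at the origin on the work surface. World frame = base frame: x ahead of the robot, y to its left, z up, the work surface at z = 0. Lengths are in m, angles in rad, forces in N, time in s.
With the tool pointing down it reaches from about 0.425 to 0.825 m from the base axis. Payload 3.6 kg.
Tool frame: the origin (TCP) lies between the finger pads; the fingertips stand 14 mm ahead of it and the grasp point (between the pads) lies 5 mm behind it; z points along the fingers, y is the line along which they close (so a half turn about z gives the same grasp; the last joint's range is limited). The gripper opens to 85 mm and grips with 20 to 120 N. Pads are 22 mm wide; open, the fingers measure 114 mm over their backs; the gripper's body (76 mm by 85 mm) begins 54 mm behind the grasp point. The pads swing forward as they close: fully open they stand 13 mm farther back than shut.
Start: joints at [1.077, 0.615, -0.013, 1.423, 0.008, 1.103, -0.04], TCP at [0.293, -0.58, 0.245] pointing down, gripper open.
Joint ranges: [-3.12, 3.12], [-0.3, 2.06], [-1.34, 1.32], [0.26, 2.42], [-1.36, 4.5], [0.01, 1.98], [-2.84, 2.84]. Speed limits (rad/s): [2.79, 2.79, 3.14, 3.14, 3.14, 3.14, 3.14].

## Interface

Orientations are given as a unit quaternion [w, x, y, z].
In Python, from rig import bot gives the robot as it stands.
- The arm moves only by the tool drive_tool, never from a script. Its argument "moves" is a list of rows, each a list of 4 numbers: the shift along the world's x, y, z in mm, then the turn about the world's z in degrees. In form: [[x, y, z, twist], ...]. A call has 1 to 20 rows; each row is the pose to reach, as a shift and turn from the pose commanded when the call began; what a row does not reach only later rows make up. A row lasts 1/8 s, in which the tool goes at most 62.5 mm and 10.7 degrees, less where a joint would pass 70% of its speed; a pose out of reach is approached as far as the arm can. A call with a gripper value outside its range is refused whole. "fingers" is the finger opening in mm, from 0 to 85.4, set as the call begins (left out, the last holds). The fingers move at their own pace and stop on an object; "squeeze" is the grip in N (left out, the last holds). Time passes only in rows, so rows that repeat a pose let the fingers close. It gives the time, the measured TCP pose, the force, the opening and the grip force at its end, in the units of the state.
- bot.read_state(): the state, without advancing time (a new reading comes with each control period).
- bot.grab_frame(name): name is "side" or "top" or "wrist"; returns a dict with "img" (400x640x3 uint8, blue, green, red), "vertical_fov" (degrees; the focal length in pixels is half the picture's height over the tangent of half this angle, whatever the lens; pixels are square), "cx", "cy" (the principal point, pixels), "k1" (the pictures are not rectified: a ray, as slopes to the right and down, at radius r is drawn at 1 + k1 r^2 times it, then the intrinsics apply), "R" (3x3) and "t" (3): a world point X has camera coordinates R X + t. Camera axes: x right, y down, z forward; pixel columns grow to the right and rows downward; lengths in m; the calibration is good to about 2 mm. A picture is of the moment at which its call begins. There is no depth.
- bot.job_done(): hands the job in; it is judged then, once.
Trained networks look in a picture, given as the dict that the camera call returned (one of the last four; its "shot" number tells which), for a name from the list of things; names that differ only in an ending like _2 or _b are one class to them, and where a whole thing is asked for, a point or a joint stands for the part that bears it (a point fixed in the world has none). Each returns a list of dicts, best first, with "p" (0 to 1); they miss things now and then, are a little off and sometimes report something else, mostly with a low value. They report only what shows in the picture. A call takes as long as a camera call.
- bot.find_in(label, picture): "rect" ([left, top, right, bottom] in pixels, round what is visible of it).
- bot.trace(label, picture): "pixels" (400x640 bool, what is visible of it) and "rect" ([left, top, right, bottom] in pixels, round what is visible of it).
- bot.place_of(label, picture): "uv" ([column, row] in pixels: a listed point, or the origin of a listed thing).
The state is a dict: "t": time; "joints": joint angles; "qvel": joint speeds; "joint_torque": joint torques, N m; "tcp_pos": TCP position; "ee_rot": TCP orientation; "contact_force": force on the tool from outside, world axes, zero at the start; "moment": the same for the moment, N m; "opening": finger opening in m; "grasp_force": force on a finger pad.
Only numpy, scipy, OpenCV 4.12 (cv2) and the standard library are available. Lean on these libraries where they do the work, as an engineer would, in place of code of your own. Each camera call takes 0.05 s, during which the arm holds its last target. There are 200 camera calls.

## Task

Close up the jeweller's stone chest with the fingertips: push both drawers fully home first, and only then push the lid down until it lies shut. Push gently from the outside, without slamming anything or touching the inside of the drawers, tray or lid, and leave the ring cone, the jar and the punch block standing where they are.

Things in the scene. Friction and masses are not known exactly. Their poses are not given: they have to be found in the camera images.
- chest: dark wooden chest fixed to the bench, 120 deep (x) x 280 wide (y) x 57 mm high without its lid. Origin: centre of its underside. Its x axis points from the drawer fronts to the lid hinge, y to the left, z up. Two drawers side by side in its front (-x) face, an open tray with coloured stones on top, a lid hinged on the far (+x) top edge.
- left_drawer (a joint): how far the left (+y) drawer stands out of the chest, m: 0 = home, the back of its 12 mm front panel against the chest's front face; at most 0.075. It slides along the chest's x axis, stays where it is left and takes about 2 N (at most 4 N) to push; a hard stop at 0.
- right_drawer (a joint): the same for the right (-y) drawer.
- left_front (a point): centre of the outer face of the left drawer's front, a flat pale wooden panel 132 wide x 36 high x 12 mm thick, from 7 to 43 mm above the bench, with a flush brass disc at its centre; this point is 25 mm above the bench, 68 mm to the left of the chest's middle. Moves with the drawer; at home it is 72 mm in front of the chest's origin.
- right_front (a point): the same point of the right drawer's front, 68 mm to the right of the chest's middle.
- lid (a joint): lid angle, rad: 0 = shut, flat on the chest; grows as it opens, the free edge rising up and away from the robot (1.57 = upright). Stiff hinge: it stays at any angle and does not fall; about 1 to 4 N near the free edge pushes it down.
- lid_hinge (a point): middle of the lid's hinge axis, which runs along the chest's y: 60 mm behind the chest's origin, 57 mm above the bench.
- lid_edge (a point): middle of the lid's free edge, on its outer (upper when shut) face. The lid is a dark panel 120 (from hinge to free edge) x 280 wide x 10 mm thick; its underside passes through the hinge axis, so the outer face is 10 mm off that axis.
- left_inside: inside of the left drawer: pale compartments with silver rings, behind the 12 mm front panel. Origin: bottom centre of the drawer front's outer face, 7 mm above the bench. Not to be touched.
- right_inside: the same for the right drawer.
- top_tray: blue-lined tray with coloured stones in the top of the chest, inside a 10 mm high rim; origin: centre of its floor, 47 mm above the bench. Not to be touched.
- lid_inside: blue lining on the lid's underside; origin on the hinge axis, axes of the lid. Not to be touched.
- ring_cone: loose steel ring cone standing on the bench, foot diameter 52, 125 mm high; origin: centre of its foot. Leave alone.
- jar: loose amber jar with a white cap, diameter 52, 60 mm high; origin: centre of its underside. Leave alone.
- punch_block: loose round wooden block with five dark steel punches upright in it, diameter 54, 90 mm high; origin: centre of its underside. Leave alone.

How it is judged:
By the outcome, as a careful person would: the job done as asked, in the order asked, and still so for the second after the job is handed in, with the robot touching nothing.
It also fails if it takes over 61 s, if anything falls off the work surface, if the arm or the gripper's body presses on something with over 40 N, if the wrist force passes 120 N, or if a joint passes its speed limit or range.

## Working session

There is one attempt and no reset: what is moved stays moved. The work goes in short steps, Python scripts to look and compute and a tool call to move; the robot and the scene stay as the last step left them, time stands still between calls to the robot, and variables do not carry over. Pictures are saved under pics/ and viewed, at most 10 in all, crops included, and the job is handed in when it is done.

Besides the shell and the picture viewer there is one more tool, called by a JSON object that holds its "fn" and its "kwargs". drive_tool: Moves the arm, as the interface text tells. Its arguments: {"type":"object","properties":{"moves":{"type":"array","items":{"type":"array","items":{"type":"number"}}},"fingers":{"type":"number"},"squeeze":{"type":"number"}},"required":["moves"]}

```bash
mkdir -p pics; cat > h.py <<'E'
import numpy as np, cv2
from rig import bot
from scipy.optimize import least_squares
def K(f):
    h=f["img"].shape[0]; return h/2/np.tan(np.radians(f["vertical_fov"])/2)
def proj(f,X):
    c=np.asarray(f["R"])@X+np.asarray(f["t"]); s=c[:2]/c[2]; s=s*(1+f["k1"]*(s@s))
    return s*K(f)+[f["cx"],f["cy"]]
def tri(obs,x0=(.6,0,.05)):
    r=least_squares(lambda X:np.concatenate([proj(f,X)-uv for f,uv in obs]),x0)
    return r.x,np.abs(r.fun).max()
def onz(f,uv,z):
    r=least_squares(lambda p:proj(f,np.array([p[0],p[1],z]))-uv,[.6,0]); return np.array([*r.x,z])
E
python3 - <<'E'
from h import *
F={n:bot.grab_frame(n) for n in("side","top","wrist")}
for n,f in F.items(): cv2.imwrite(f"pics/{n}0.png",f["img"]); print(n,(-np.asarray(f["R"]).T@f["t"]).round(3))
for l in "chest left_front right_front lid_hinge lid_edge left_inside right_inside top_tray ring_cone jar punch_block".split():
    o=[]
    for n,f in F.items():
        r=bot.place_of(l,f)
        if r:
            print(l,n,np.round(r[0]["uv"],1),round(r[0]["p"],2))
            if n!="wrist":o.append((f,np.array(r[0]["uv"])))
    if len(o)>1: x,e=tri(o); print("   ",x.round(4),e.round(1))
s=bot.read_state(); print(s["t"],s["tcp_pos"],s["ee_rot"],s["contact_force"],s["opening"])
E
```

```text
side [0.352 0.721 0.639]
top [0.502 0.038 0.976]
wrist [ 0.359 -0.547  0.372]
chest side [314.2 231.8] 0.79
chest top [320.8 198.4] 0.68
    [ 0.5988  0.0178 -0.0049] 0.9
left_front side [341.1 261.2] 0.61
left_front top [284.  239.9] 0.73
    [0.5074 0.1086 0.0207] 1.8
right_front side [376.1 221. ] 0.55
right_front top [341.9 253.6] 0.79
    [ 0.4712 -0.026   0.0261] 1.4
lid_hinge side [288.2 201.5] 0.59
lid_hinge top [326.2 169.4] 0.91
    [0.6612 0.005  0.0516] 0.4
lid_edge side [303.1 160.2] 0.68
lid_edge top [321.6 176.6] 0.96
    [0.6237 0.0181 0.1708] 1.7
left_inside side [336.9 263. ] 0.83
left_inside top [285.8 238.4] 0.82
    [0.514  0.1058 0.0108] 3.2
right_inside side [377.6 226.4] 0.82
right_inside top [340.3 250.7] 0.94
    [ 0.4715 -0.0245  0.0127] 1.2
top_tray side [310.5 210.4] 0.83
top_tray top [323.5 194.3] 0.62
    [0.6061 0.0132 0.0479] 0.4
ring_cone top [219.6 248.7] 0.63
jar side [272.4 297.6] 0.74
jar top [234.5 198.3] 0.83
    [0.6042 0.225  0.0065] 0.5
punch_block side [342.8 173.8] 0.62
punch_block top [342.4 254.9] 0.72
    [ 0.5091 -0.0111  0.143 ] 19.4
1.8 [ 0.29311324 -0.58014518  0.24532263] [1.38966462e-06 9.72764634e-01 2.31795095e-01 1.21410643e-05] [-0.73167271 -0.28307452 -0.37710231] 0.08517216101263973
```

View pics/side0.png

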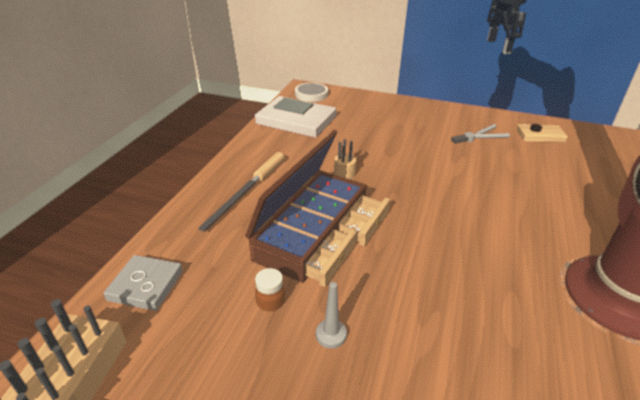

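View pics/top0.png

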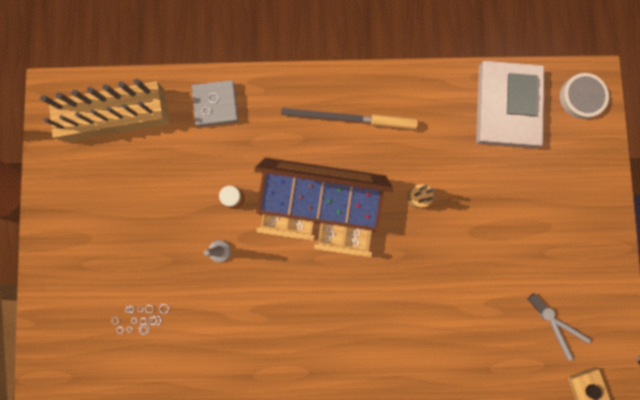

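The side view shows the lid at (295,190) leaning up. Both drawers are out, with fronts at (335,260) and (370,220), the cone at (331,325), the jar at (269,290) and the punch block at (345,158). The top view shows the chest centred at (322,198) and slightly turned, the cone foot at (220,250) and the block at (422,195). Next I fit one model of the chest to all the observations.

```bash
cat >> h.py <<'E'
def model(p):
    x,y,a,dl,dr,th=p; c,s=np.cos(a),np.sin(a)
    W=lambda u,v,z:np.array([x+c*u-s*v,y+s*u+c*v,z])
    return dict(chest=W(0,0,0),left_front=W(-.072-dl,.068,.025),right_front=W(-.072-dr,-.068,.025),
     left_inside=W(-.072-dl,.068,.007),right_inside=W(-.072-dr,-.068,.007),top_tray=W(0,0,.047),lid_hinge=W(.06,0,.057),
     lid_edge=W(.06-.12*np.cos(th)+.01*np.sin(th),0,.057+.12*np.sin(th)+.01*np.cos(th)))
def fit(frames,p0=(.6,.015,-.1,.03,.05,1.2),extra=()):
    O=[]
    for f in frames:
        for l in model(p0):
            r=bot.place_of(l,f)
            if r and r[0]["p"]>.4: O.append((l,f,np.array(r[0]["uv"])))
    g=lambda p:np.concatenate([proj(f,model(p)[l])-uv for l,f,uv in O])
    r=least_squares(g,p0,loss="soft_l1",x_scale=[.01,.01,.05,.01,.01,.1])
    e=g(r.x).reshape(-1,2)
    return r.x,[(O[i][0],e[i].round(1).tolist()) for i in range(len(O)) if abs(e[i]).max()>2]
E
python3 - <<'E'
from h import *
F=[bot.grab_frame(n) for n in("side","top","side","top")]
p,e=fit(F); print(p.round(4),e)
for k,v in model(p).items(): print(k,v.round(4))
for f in F[:2]:
    for l in("ring_cone","jar","punch_block"):
        for r in bot.find_in(l,f)[:2]: print(l,np.round(r["rect"]),round(r["p"],2))
t=F[1]
for n,uv in dict(cone=(220,249),block=(422,197),fl=(258,233),fr=(372,254)).items(): print(n,onz(t,uv,.0 if n in("cone","block") else .043).round(3))
# overlay
im=t["img"].copy(); M=model(p)
def W(u,v,z): c,s=np.cos(p[2]),np.sin(p[2]); return np.array([p[0]+c*u-s*v,p[1]+s*u+c*v,z])
def poly(im,f,P): cv2.polylines(im,[np.int32([proj(f,q) for q in P])],True,(0,255,0),1)
ims=[]
for f in F[:2]:
    im=f["img"].copy()
    poly(im,f,[W(a,b,.057) for a,b in((-.06,-.14),(.06,-.14),(.06,.14),(-.06,.14))])
    for d,c in((p[3],.068),(p[4],-.068)): poly(im,f,[W(-.072-d,c+b,z) for b,z in((-.066,.007),(.066,.007),(.066,.043),(-.066,.043))])
    h,ee=M["lid_hinge"],M["lid_edge"]; n=W(0,.14,0)-W(0,0,0); poly(im,f,[ee-n,ee+n,h+n,h-n])
    ims.append(cv2.resize(im[120:300,190:450],(780,540))) 
cv2.imwrite("pics/ov_s.png",ims[0]); cv2.imwrite("pics/ov_t.png",ims[1])
E
```

```text
[ 0.5996  0.0207 -0.1716  0.0301  0.0435  1.1882] [('chest', [-2.8, 0.7]), ('left_front', [3.3, -3.4]), ('right_front', [2.7, 3.0]), ('left_inside', [2.8, 2.9]), ('right_inside', [-0.4, 2.1]), ('lid_hinge', [-91.3, -25.8]), ('lid_edge', [2.0, -1.9]), ('right_front', [0.1, -2.5]), ('right_inside', [-75.3, 54.1]), ('chest', [-2.7, -0.5]), ('left_inside', [2.0, 0.1]), ('right_inside', [-3.2, 0.1]), ('top_tray', [3.4, 1.3]), ('lid_hinge', [1.1, 2.0]), ('lid_edge', [0.3, -3.2]), ('right_front', [1.8, -3.5]), ('left_inside', [0.5, -2.1])]
chest [0.5996 0.0207 0.    ]
left_front [0.5106 0.1052 0.025 ]
right_front [ 0.4742 -0.0265  0.025 ]
left_inside [0.5106 0.1052 0.007 ]
right_inside [ 0.4742 -0.0265  0.007 ]
top_tray [0.5996 0.0207 0.047 ]
lid_hinge [0.6587 0.0105 0.057 ]
lid_edge [0.6237 0.0166 0.1721]
ring_cone [303. 230. 355. 287.] 0.69
ring_cone [316. 280. 344. 346.] 0.6
jar [256. 268. 288. 309.] 0.94
punch_block [332. 140. 355. 180.] 0.83
ring_cone [203. 239. 230. 262.] 0.85
ring_cone [255. 158. 396. 254.] 0.66
jar [220. 186. 243. 205.] 0.57
punch_block [406. 188. 435. 206.] 0.96
cone [0.485 0.262 0.   ]
block [ 0.598 -0.226  0.   ]
fl [0.52  0.165 0.043]
fr [ 0.466 -0.094  0.043]
```

View pics/ov_t.png

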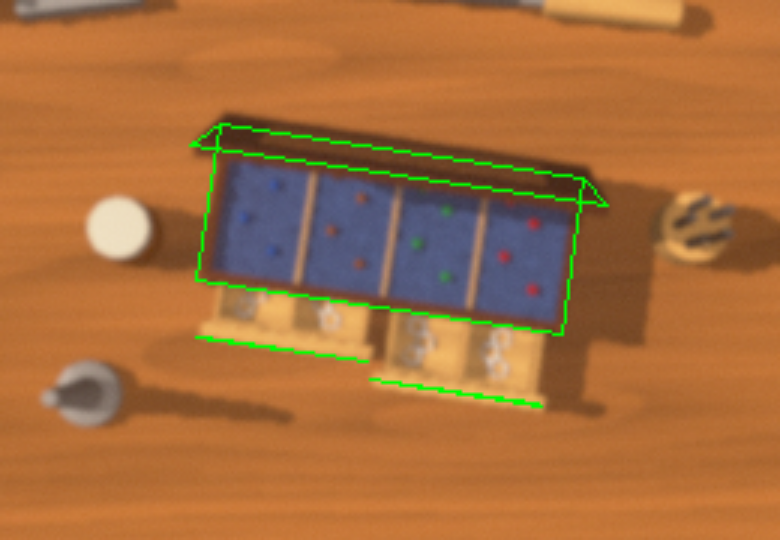

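View pics/ov_s.png

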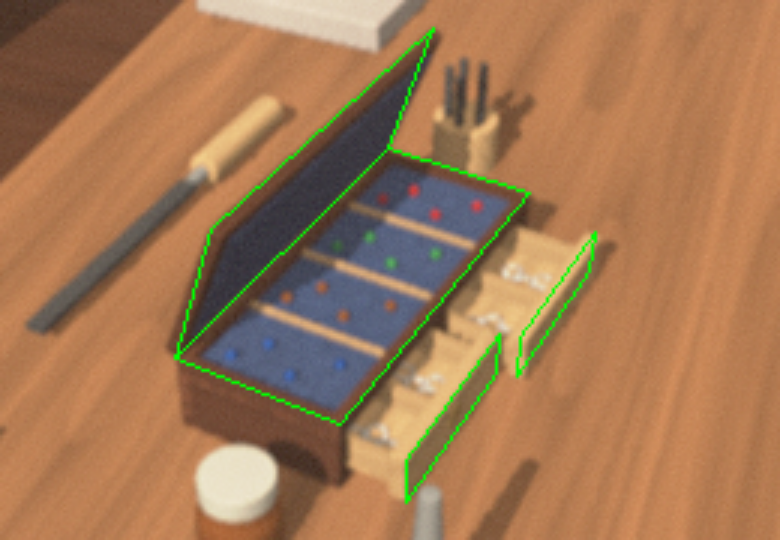

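The overlay matches within about 2 px, roughly 4 mm: yaw −9.8°, drawers out 30 mm and 44 mm, lid at 1.19 rad. I'm going to the front of the right drawer with the fingers shut.

{"fn": "drive_tool", "kwargs": {"fingers": 0, "moves": [[12,50,0,-6],[25,100,0,-12],[38,150,0,-18],[50,200,0,-24],[63,250,0,-30],[75,300,0,-36.6],[88,350,0,-36.6],[100,400,0,-36.6],[113,450,0,-36.6],[125,500,0,-36.6],[135,540,0,-36.6],[137,560,-20,-36.6],[137,560,-60,-36.6],[137,560,-100,-36.6],[137,560,-140,-36.6],[137,560,-170,-36.6],[137,560,-190,-36.6],[137,560,-205,-36.6],[137,560,-208,-36.6],[137,560,-208,-36.6]]}}

```text
t: 6.4
tcp_pos: [0.4305, -0.0201, 0.0375]
ee_rot: [-0.0, 0.996, -0.085, 0.0]
contact_force: [-0.4, 0.3, 0.4]
opening: -0.0003
grasp_force: 0.0
```

```bash
python3 - <<'E'
from h import *
F=[bot.grab_frame(n) for n in("side","top","wrist")]
s=bot.read_state(); print(s["t"],s["tcp_pos"],s["ee_rot"],s["contact_force"],s["opening"])
p,e=fit(F[:2]); print(p.round(4)); print(model(p)["right_front"])
cv2.imwrite("pics/c1.png",np.vstack([cv2.resize(F[0]["img"][120:300,190:450],(400,277)),cv2.resize(F[2]["img"],(400,250))]))
E
```

```text
6.55 [ 0.43065148 -0.02013259  0.03795766] [-9.81792233e-05  9.96348525e-01 -8.53753223e-02  8.13787280e-04] [-0.50120753 -0.62954151 -0.28592948] -0.00045108952746764053
[ 0.5993  0.0199 -0.177   0.0291  0.0467  1.2079]
[ 0.47044882 -0.02613303  0.025     ]
```

View pics/c1.png

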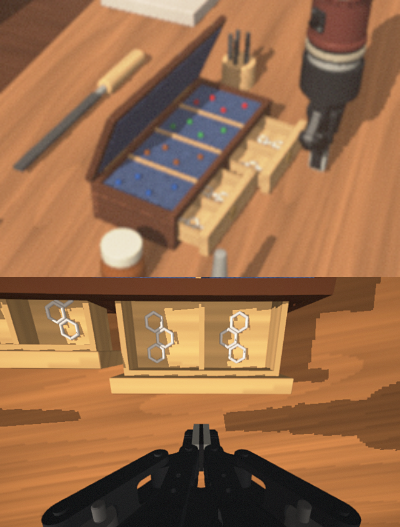

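The fingers are shut and centred in front of the right drawer, with the finger tip at (202,430) and the front at (202,385) in the composite. I'm pushing along the chest's x axis.

{"fn": "drive_tool", "kwargs": {"moves": [[5.9,-1,0,0],[11.8,-2,0,0],[17.7,-3.1,0,0],[21.7,-3.8,0,0],[24.6,-4.3,0,0],[27.6,-4.8,0,0],[30.5,-5.3,0,0],[33.5,-5.8,0,0],[36.4,-6.3,0,0],[39.4,-6.8,0,0],[42.4,-7.4,0,0],[45.3,-7.9,0,0],[48.3,-8.4,0,0],[51.2,-8.9,0,0],[54.2,-9.4,0,0],[57.1,-9.9,0,0],[59.1,-10.3,0,0],[61.1,-10.6,0,0]]}}

```text
t: 9.6
tcp_pos: [0.4912, -0.0308, 0.0372]
ee_rot: [0.0, 0.996, -0.085, -0.0]
contact_force: [-1.4, 0.2, -1.1]
opening: -0.0002
grasp_force: 0.8
```

{"fn": "drive_tool", "kwargs": {"moves": [[1.5,-0.3,0,0],[3,-0.5,0,0],[4.4,-0.8,0,0],[5.9,-1,0,0],[6.9,-1.2,0,0],[7.9,-1.4,0,0],[8.4,-1.5,0,0],[8.9,-1.6,0,0],[9.4,-1.7,0,0],[9.9,-1.8,0,0],[10.3,-1.9,0,0]]}}

```text
t: 10.98
tcp_pos: [0.5016, -0.0326, 0.0373]
ee_rot: [-0.0, 0.996, -0.085, 0.0]
contact_force: [-1.2, 1.1, -1.4]
opening: -0.0001
grasp_force: 0.8
```

{"fn": "drive_tool", "kwargs": {"moves": [[0.5,0,0,0],[1,-0.1,0,0],[1.5,-0.2,0,0],[2,-0.3,0,0],[2.5,-0.4,0,0],[3,-0.5,0,0]]}}

```text
t: 11.72
tcp_pos: [0.5046, -0.0331, 0.0373]
ee_rot: [-0.0, 0.996, -0.085, 0.0]
contact_force: [-0.9, -0.7, -1.0]
opening: 0.0002
grasp_force: 0.8
```

{"fn": "drive_tool", "kwargs": {"moves": [[0.5,0,0,0],[1,-0.1,0,0],[1.5,-0.2,0,0],[2,-0.3,0,0],[2.5,-0.4,0,0]]}}

```text
t: 12.35
tcp_pos: [0.5071, -0.0335, 0.0373]
ee_rot: [-0.0, 0.996, -0.085, 0.0]
contact_force: [-2.2, -0.7, 0.1]
opening: -0.0003
grasp_force: 0.8
```

```bash
python3 - <<'E'
from h import *
F=[bot.grab_frame(n) for n in("wrist","side","top")]
print(bot.read_state()["contact_force"])
cv2.imwrite("pics/c2.png",F[0]["img"])
E
```

```text
[-0.82341002  0.28935187 -1.4652647 ]
```

View pics/c2.png

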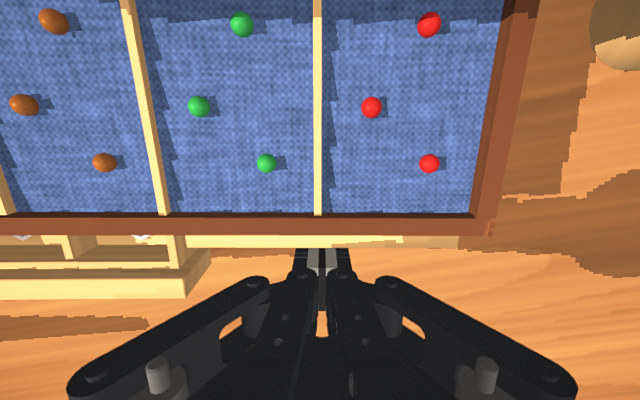

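The wrist view shows the right front (row 240) nearly tucked under the chest edge (row 225). I continue until the stop is felt.

{"fn": "drive_tool", "kwargs": {"moves": [[0.5,-0.1,0,0],[1,-0.2,0,0],[1.5,-0.3,0,0],[2,-0.35,0,0]]}}

```text
t: 13.0
tcp_pos: [0.5084, -0.0338, 0.0373]
ee_rot: [-0.0, 0.996, -0.085, -0.001]
contact_force: [-2.3, 0.3, 2.3]
opening: -0.0002
grasp_force: 1.6
```

{"fn": "drive_tool", "kwargs": {"moves": [[0.5,-0.1,0,0],[1,-0.2,0,0],[1.5,-0.3,0,0]]}}

```text
t: 13.38
tcp_pos: [0.5084, -0.0338, 0.0372]
ee_rot: [-0.0, 0.996, -0.085, -0.002]
contact_force: [-6.1, 0.4, 4.1]
opening: -0.0002
grasp_force: 3.2
```

The right drawer is at its stop: the tool stalled at x = 0.5084 and the force rose to 6 N. Next is the left drawer.

{"fn": "drive_tool", "kwargs": {"moves": [[-5,1,0,0],[-20,3.5,0,0],[-40,7,0,0],[-61,10.7,0,0],[-57,35,0,0],[-50,75,0,0],[-43,115,0,0],[-38,144,0,0],[-38,144,0,0],[-32,143,0,0],[-26,142,0,0],[-20,141,0,0],[-15.5,140,0,0],[-12.5,139.5,0,0],[-9.6,139,0,0],[-6.6,138.5,0,0],[-3.7,138,0,0],[-0.7,137.5,0,0]]}}

```text
t: 15.62
tcp_pos: [0.5094, 0.1033, 0.0372]
ee_rot: [0.0, 0.996, -0.085, -0.001]
contact_force: [-2.2, 0.1, 0.7]
opening: 0.0
grasp_force: 0.8
```

{"fn": "drive_tool", "kwargs": {"moves": [[2.5,-0.4,0,0],[5,-0.9,0,0],[7.4,-1.3,0,0],[9.4,-1.6,0,0],[11.4,-2,0,0],[13.4,-2.3,0,0],[14.9,-2.6,0,0],[15.9,-2.8,0,0],[16.9,-2.9,0,0]]}}

```text
t: 16.75
tcp_pos: [0.5266, 0.1003, 0.0372]
ee_rot: [0.0, 0.996, -0.085, -0.0]
contact_force: [-2.3, 0.5, -1.3]
opening: -0.0001
grasp_force: 0.8
```

Expected stop is about x = 0.532.

{"fn": "drive_tool", "kwargs": {"moves": [[0.7,-0.1,0,0],[1.4,-0.2,0,0],[2.1,-0.4,0,0],[2.8,-0.5,0,0],[3.4,-0.6,0,0],[3.9,-0.7,0,0],[4.4,-0.8,0,0]]}}

```text
t: 17.62
tcp_pos: [0.5311, 0.0996, 0.0373]
ee_rot: [-0.0, 0.996, -0.085, 0.0]
contact_force: [-2.0, -1.0, -1.3]
opening: 0.0002
grasp_force: 0.8
```

{"fn": "drive_tool", "kwargs": {"moves": [[0.5,-0.1,0,0],[1,-0.2,0,0],[1.5,-0.3,0,0],[2,-0.4,0,0]]}}

```text
t: 18.12
tcp_pos: [0.5318, 0.0994, 0.0373]
ee_rot: [0.0, 0.996, -0.085, -0.001]
contact_force: [-4.9, 0.9, 3.3]
opening: -0.0002
grasp_force: 2.7
```

The left drawer is home too. The two stops give yaw −0.174, which agrees with the fit. I retreat, go up and over the lid, and stop behind it.

{"fn": "drive_tool", "kwargs": {"moves": [[-6,1,0,0],[-20,3.5,0,0],[-40,7,5,0],[-45,7,45,0],[-45,7,95,0],[-45,7,145,0],[-45,7,195,0],[-45,5,245,0],[-30,-5,268,0],[10,-25,268,0],[50,-45,268,0],[90,-65,268,0],[130,-85,268,0],[160,-96,268,0],[165,-98,268,0],[165,-98,268,0]]}}

```text
t: 20.12
tcp_pos: [0.6975, 0.0019, 0.3049]
ee_rot: [-0.0, 0.996, -0.085, -0.0]
contact_force: [-0.1, 0.7, 0.4]
opening: -0.0002
grasp_force: 0.0
```

```bash
python3 - <<'E'
from h import *
F=[bot.grab_frame(n) for n in("side","top","side","top")]
s=bot.read_state(); print(s["t"],s["tcp_pos"],s["contact_force"])
p,e=fit(F,(.6018,.0184,-.174,0.,0.,1.2)); print(p.round(4))
for f in F[:2]:
    r=bot.place_of("lid_edge",f)
    for th in(1.1,1.2,1.3): print(th,proj(f,model((.6018,.0184,-.174,0,0,th))["lid_edge"]).round(1),r and (np.round(r[0]["uv"],1),r[0]["p"]))
a,b=[cv2.resize(F[i]["img"][100:310,180:460],(560,420)) for i in(0,1)]
cv2.imwrite("pics/c3.png",cv2.resize(np.hstack([a,b]),(800,300)))
E
```

```text
20.325 [0.69737644 0.00222726 0.3059609 ] [-0.3568862   0.18551223  0.38172353]
[ 0.6036  0.0196 -0.2017  0.0045  0.0019  1.1393]
1.1 [305.6 161.1] (array([302.7, 160.3]), 0.68)
1.2 [300.5 157.8] (array([302.7, 160.3]), 0.68)
1.3 [295.3 155. ] (array([302.7, 160.3]), 0.68)
1.1 [323.3 182.2] []
1.2 [324.2 176.3] []
1.3 [325.1 170.4] []
```

View pics/c3.png

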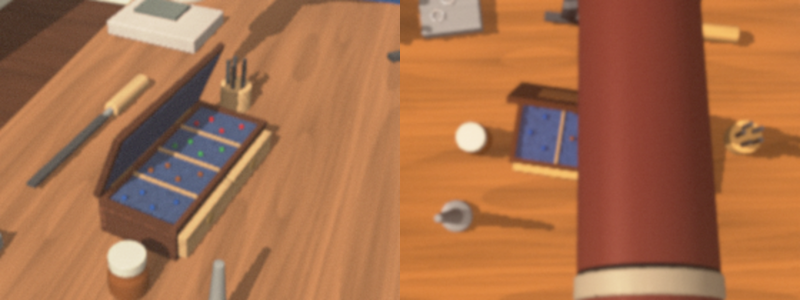

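The side view shows both drawer fronts flush and the lid standing at about 1.18 rad. I descend behind the lid and approach its outer face.

{"fn": "drive_tool", "kwargs": {"moves": [[0,0,-40,0],[0,0,-80,0],[0,0,-115,0],[0,0,-130,0],[0,0,-133,0],[-10,1.7,-133,0],[-20,3.5,-133,0],[-30,5.2,-133,0],[-36,6.3,-133,0],[-40,7,-133,0],[-43,7.5,-133,0],[-46,8,-133,0]]}}

```text
t: 23.52
tcp_pos: [0.6521, 0.0092, 0.1722]
ee_rot: [0.0, 0.996, -0.085, 0.0]
contact_force: [-0.5, -0.1, 0.2]
opening: -0.0002
grasp_force: 0.0
```

{"fn": "drive_tool", "kwargs": {"moves": [[-1.5,0.3,0,0],[-3,0.5,0,0],[-4.5,0.8,0,0],[-6,1,0,0],[-7.5,1.3,-0.5,0]]}}

```text
t: 24.15
tcp_pos: [0.6446, 0.0105, 0.1718]
ee_rot: [0.0, 0.996, -0.085, 0.0]
contact_force: [0.2, 0.4, -0.1]
opening: -0.0002
grasp_force: 0.0
```

{"fn": "drive_tool", "kwargs": {"moves": [[-1.5,0.3,0,0],[-3,0.5,0,0],[-4.5,0.8,-0.5,0],[-6,1,-1,0]]}}

```text
t: 24.65
tcp_pos: [0.6393, 0.0114, 0.1711]
ee_rot: [-0.0, 0.996, -0.085, 0.001]
contact_force: [2.8, 1.2, 0.2]
opening: -0.0001
grasp_force: 1.0
```

{"fn": "drive_tool", "kwargs": {"moves": [[-1.5,0.3,0,0],[-3,0.5,-0.5,0],[-4.5,0.8,-1,0],[-6,1,-1.5,0]]}}

```text
t: 25.15
tcp_pos: [0.6325, 0.0126, 0.1692]
ee_rot: [-0.0, 0.996, -0.085, 0.0]
contact_force: [2.3, -1.3, -0.7]
opening: 0.0
grasp_force: 0.9
```

Contact is made: about 2.5 N, lid now at about 1.09 rad, contact 105 mm from the hinge. I follow the arc.

{"fn": "drive_tool", "kwargs": {"moves": [[-3.2,0.6,-1.4,0],[-6.5,1.1,-3,0],[-9.7,1.7,-4.7,0],[-12.9,2.3,-6.4,0],[-16,2.8,-8.3,0],[-19.1,3.3,-10.4,0],[-22.1,3.9,-12.5,0],[-24.9,4.4,-14.7,0],[-27.8,4.9,-17,0],[-30.5,5.4,-19.5,0],[-33.2,5.8,-22,0],[-35.8,6.3,-24.6,0],[-38.2,6.7,-27.3,0],[-40.7,7.1,-30.1,0]]}}

```text
t: 26.9
tcp_pos: [0.5916, 0.0197, 0.1389]
ee_rot: [-0.0, 0.996, -0.085, -0.0]
contact_force: [0.6, 1.0, 2.8]
opening: -0.0001
grasp_force: 0.9
```

{"fn": "drive_tool", "kwargs": {"moves": [[-2.3,0.4,-2.9,0],[-4.4,0.8,-5.8,0],[-6.5,1.1,-8.8,0],[-8.6,1.5,-12,0],[-10.4,1.8,-15.1,0],[-12.2,2.1,-18.4,0],[-13.8,2.4,-21.7,0],[-15.4,2.7,-25,0],[-16.7,2.9,-28.4,0],[-18.1,3.2,-31.9,0],[-19.3,3.4,-35.4,0],[-20.4,3.6,-38.9,0],[-21.3,3.7,-42,0],[-22,3.9,-45,0],[-22.6,4,-47.5,0],[-22.8,4,-49.5,0]]}}

```text
t: 28.9
tcp_pos: [0.5689, 0.0236, 0.0895]
ee_rot: [-0.0, 0.996, -0.085, -0.0]
contact_force: [-1.3, -0.3, 1.9]
opening: 0.0001
grasp_force: 0.8
```

{"fn": "drive_tool", "kwargs": {"moves": [[-0.3,0,-1,0],[-0.6,0.1,-2,0],[-0.8,0.1,-3,0],[-1,0.2,-4,0],[-1.1,0.2,-5,0],[-1.2,0.2,-5.7,0],[-1.2,0.2,-6.4,0]]}}

```text
t: 29.78
tcp_pos: [0.5679, 0.0238, 0.0832]
ee_rot: [-0.0, 0.996, -0.085, 0.0]
contact_force: [-0.5, 0.2, 1.9]
opening: -0.0001
grasp_force: 0.8
```

{"fn": "drive_tool", "kwargs": {"moves": [[0,0,-0.5,0],[0,0,-1,0],[0,0,-1.5,0],[0,0,-2,0],[0,0,-2.4,0]]}}

```text
t: 30.4
tcp_pos: [0.5677, 0.0238, 0.0811]
ee_rot: [-0.0, 0.996, -0.085, -0.0]
contact_force: [-3.0, 0.8, 6.4]
opening: 0.0003
grasp_force: 2.8
```

{"fn": "drive_tool", "kwargs": {"moves": [[0,0,-0.4,0],[0,0,-0.8,0],[0,0,-1.2,0]]}}

```text
t: 30.78
tcp_pos: [0.5677, 0.0238, 0.0811]
ee_rot: [-0.0, 0.996, -0.085, -0.0]
contact_force: [-3.7, -0.8, 11.7]
opening: -0.0001
grasp_force: 6.3
```

The tool stalled at z = 0.0811 (expected 0.081), so the lid is shut. I lift straight off, clear the view and check.

{"fn": "drive_tool", "kwargs": {"moves": [[0,0,1,0],[0,0,4,0],[0,0,20,0],[0,0,60,0],[0,0,110,0],[0,0,160,0],[-20,-50,180,0],[-40,-100,180,0],[-60,-150,180,0],[-80,-200,180,0],[-90,-250,180,0],[-100,-300,180,0],[-110,-350,180,0],[-110,-350,180,0]]}}

```text
t: 32.52
tcp_pos: [0.4552, -0.3321, 0.2607]
ee_rot: [0.002, 0.996, -0.09, 0.0]
contact_force: [-0.2, 0.7, 0.8]
opening: 0.0001
grasp_force: 0.0
```

```bash
python3 - <<'E'
from h import *
F=[bot.grab_frame(n) for n in("side","top")]
s=bot.read_state(); print(s["t"],s["tcp_pos"],s["contact_force"])
a,b=[cv2.resize(f["img"][120:310,180:450],(400,281),interpolation=cv2.INTER_CUBIC) for f in F]
cv2.imwrite("pics/c4.png",np.hstack([a,b]))
for f in F: print([(l,np.round(r[0]["rect"])) for l in("ring_cone","jar","punch_block") if (r:=bot.find_in(l,f))])
E
```

```text
32.625 [ 0.45784912 -0.32645527  0.2602428 ] [ 0.25000819  0.06215353 -0.56064745]
[('ring_cone', array([318., 278., 344., 345.])), ('jar', array([250., 165., 372., 281.])), ('punch_block', array([332., 139., 356., 175.]))]
[('ring_cone', array([203., 239., 227., 262.])), ('jar', array([221., 186., 245., 209.])), ('punch_block', array([403., 188., 435., 209.]))]
```

View pics/c4.png

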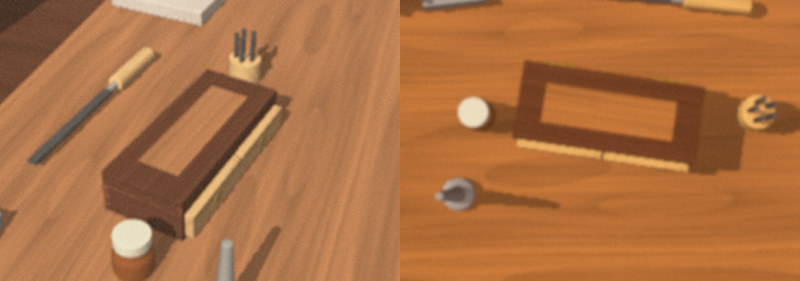

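The lid lies flat, both fronts are flush along the bottom edge of the chest (600,155 in the composite), and the cone, jar and punch block haven't moved.

```bash
python3 -c "
from rig import bot
print(bot.job_done())"
```

```text
the job is handed in; nothing more can be done
None
```

I pushed both drawers home, then pushed the lid down until it lay shut; the cone, jar and punch block still stand where they were, and the job was handed in at about 33 s.

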